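# Open the pedal bin on the lavadero and let its lid down softly

### The arm

A 6-joint arm with a two-finger parallel gripper is mounted at the origin on the work surface. World frame = base frame: x ahead of the robot, y to its left, z up, the work surface at z = 0. Lengths are in m, angles in rad, forces in N, time in s.
With the tool pointing down it reaches from about 0.375 to 0.975 m from the base axis. Payload 3.8 kg.
Tool frame: the origin (TCP) lies on the centre line of the jaws, within the pads' length; the fingertips stand 25 mm ahead of it and the grasp point (between the pads) lies 6 mm ahead of it; z points along the fingers, y is the line along which they close (so a half turn about z gives the same grasp; the last joint's range is limited). The gripper opens to 85 mm and grips with 20 to 120 N. Pads are 22 mm wide; open, the fingers measure 114 mm over their backs; the gripper's body (76 mm by 85 mm) begins 54 mm behind the grasp point. The pads swing forward as they close: fully open they stand 13 mm farther back than shut.
Start: joints at [1.29, 0.264, 1.604, -0, 1.274, -0.037], TCP at [0.163, 0.655, 0.256] pointing down, gripper open.
Joint ranges: [-2.63, 2.63], [-0.94, 2.18], [0.31, 2.57], [-1.31, 4.45], [0, 2.66], [-2.55, 2.55]. Speed limits (rad/s): [2.57, 2.57, 3.14, 3.14, 3.14, 3.14].

### API

Orientations are given as a rotation vector (axis times angle).
In Python, from workcell import bot gives the robot as it stands. The module is installed in compiled form; this text tells all that it offers.
- The arm moves only by the tool play_rows, never from a script. Its argument "commands" is a list that holds one entry, the list of rows, each a list of 7 numbers: the shift along the tool's x, y, z as a fraction of full scale, then the turn, a rotation vector about the tool's x, y, z as a fraction of full scale, then the closure, from -1 (fully open) to 1 (shut). A call has 1 to 8 rows; each row is the pose to reach, as a shift and turn from the pose commanded when the call began, along the tool's axes at that moment, turning the shorter way round; what a row does not reach only later rows make up. Full scale, the value 1, is 60 cm for a shift and 180 degrees for a turn. A row lasts 1/10 s, in which the tool goes at most 50 mm and 8.59 degrees, less where a joint would pass 70% of its speed; a pose out of reach is approached as far as the arm can. A call with a number of a shift or a turn outside -1 to 1 is refused whole. A call with a gripper value outside its range is refused whole. The fingers move at their own pace and stop on an object; "force" is the grip in N (left out, the last holds). Time passes only in rows, so rows that repeat a pose let the fingers close. It gives the time, the measured TCP pose, the force, the opening and the grip force at its end, in the units of the state.
- bot.read_state(): the state, without advancing time (a new reading comes with each control period).
- bot.read_camera(name): name is "scene" or "top" or "wrist"; returns the picture (400x640x3 uint8, blue, green, red); there is no depth.
- bot.camera_params(name): a dict with "fov_y" (degrees; the focal length in pixels is half the picture's height over the tangent of half this angle, whatever the lens; pixels are square), "cx", "cy" (the principal point, pixels), "rvec" (rotation vector, rad) and "tvec" (3), from world to camera coordinates, as OpenCV has them. Camera axes: x right, y down, z forward; pixel columns grow to the right and rows downward; lengths in m; the calibration is good to about 2 mm. The wrist camera is an equidistant fisheye: a pixel r from the principal point sees the ray r / f radians off the axis. A picture is of the moment at which its call begins: read the wrist's pose just before it. camera_params takes no time and is no camera call; for the wrist camera it gives the pose at the moment of the call.
- bot.finish_job(): hands the job in; it is judged then, once.
The state is a dict: "time": time; "q": joint angles; "joint_vel": joint speeds; "joint_torque": joint torques, N m; "tool_pos": TCP position; "tcp_rot": TCP orientation; "wrist_force": force on the tool from outside, world axes, zero at the start; "torque": the same for the moment, N m; "width": opening from 0.0 (shut) to 1.0 (fully open); "grip_force": force on a finger pad.
Only numpy, scipy, OpenCV 4.12 (cv2) and the standard library are available. Lean on these libraries where they do the work, as an engineer would, in place of code of your own. Each camera call takes 0.05 s, during which the arm holds its last target. There are 200 camera calls.

### The job

My hands are full of lint from the wash, so work the steel pedal bin for me: with your fingertips press its pedal right down so that the lid stands wide open, and keep it open for at least three seconds while I drop the lint in. Then let the pedal come up slowly under your fingertips, so that the lid comes down without slamming, and move clear. Work the lid only by its pedal, never touch the lid itself, do not push, tip or lift the bin, and leave the other things where they are.

Things in the scene. Friction and masses are not known exactly. Their poses are not given: they have to be found in the camera images.
- bin: Round steel pedal bin, loose, about 2 kg; origin at the centre of its underside. The pedal is at its front (own -x), the lid's hinge at its back (own +x, 105 mm from the axis). Black foot 174 mm across, 44 mm high; shell 164 mm across up to 185 mm; shut lid 173 mm across, up to 213 mm. The open lid stands over the back, up to 380 mm high; it never swings forward over the pedal.
- tread (a point): Middle of the top face of the pedal's black rubber tread, moving with it. Tread 46 mm long (front to back), 58 mm wide, 9 mm thick; it reaches from 39 to 85 mm in front of the foot, joined by an 18 mm wide bar. Released: about 50 mm above the ledge, sloping 6 degrees up to the front. Right down: 12 mm above the ledge, tread on the ledge. It moves almost straight down, 38 mm.
- pedal (a joint): Turn of the pedal lever about its pivot under the bin's axis, 29 mm above the ledge: 0 released, about 0.25 rad with the tread down on the ledge. The lid's weight pushes it up with 3 to 12 N at the tread over the whole travel; no latch. Let go, it flies up and the lid slams.
- lid (a joint): Angle of the hinged lid, linked to the pedal by a rod up the back: 0 shut, about 1.2 rad wide open with the pedal right down. It is 4.8 times the pedal's angle, so 1 mm at the tread is about 0.032 rad of lid.
- lid_front (a point): Front edge of the steel lid (173 mm across), farthest from the hinge; about 191 mm above the ledge when shut. Not to be touched.
- mug: White ceramic mug, 82 mm across, 95 mm high, with a handle; origin at the centre of its underside. Bystander.
- soap_holder: Green plastic soap holder with drainage slots and a bar of soap in it, 125 x 88 x 38 mm; origin at the centre of its underside. Bystander.
- scrubber: Steel pot scrubber lying flat: a 34 mm high, 70 mm wide head of steel wool (centre 75 mm along its own +x from the origin) on a 17 mm thick steel handle that ends 94 mm along its own -x; origin on the ledge, near the middle of its length. Bystander.

How it is judged:
On the way, in this order (a step that is already met when the one before it is completed fails the run):
1. the fingers press the pedal and keep the lid wide open (over 0.95 rad) for three seconds (value of joint lid above 0.95 rad and contact force between the fingers and pedal above 0.3 N), for 3 s.
2. the lid is shut again (value of joint lid below 0.04 rad), for 0.2 s.
At the end, for the whole second after the job is handed in: The lid is shut (under 0.04 rad) and the pedal fully up, the bin stands upright within 30 mm of where it was, and mug, soap holder and scrubber are within 20 mm of where they were (value of joint lid below 0.04 rad and value of joint pedal below 0.015 rad and linear speed of bin below 0.02 m/s and distance of bin from where it was at the start of the episode below 0.03 m and angle between bin's own z axis and vertical below 0.05 rad and distance of each of mug, soap_holder, scrubber from where it was at the start of the episode below 0.02 m); the robot touches nothing.
It fails at once if the lid slams: faster than 2 rad/s (0.35 m/s at its front edge) in the last 0.3 rad before shutting (value of joint lid below 0.3 rad and velocity of joint lid below -2 rad/s).
It fails at once if the robot touches the lid (contact force between any of the fingers, the arm and lid above 1 N).
It fails at once if the bin is pushed away, tipped or lifted (distance of bin from where it was at the start of the episode above 0.03 m or angle between bin's own z axis and vertical above 0.12 rad or height (world z) of bin above 0.012 m).
It fails at once if the mug, soap holder or scrubber is moved (distance of any of mug, soap_holder, scrubber from where it was at the start of the episode above 0.02 m).
It also fails if it takes over 48 s, if anything falls off the work surface, if the arm or the gripper's body presses on something with over 40 N, if the wrist force passes 120 N, or if a joint passes its speed limit or range.

## Working session

There is one attempt and no reset: what is moved stays moved. The work goes in short steps, Python scripts to look and compute and a tool call to move; the robot and the scene stay as the last step left them, time stands still between calls to the robot, and variables do not carry over. Pictures are saved under pics/ and viewed, at most 10 in all, crops included, and the job is handed in when it is done.

Besides the shell and the picture viewer there is one more tool, called after "Emit:" as a command line: name --argument value ..., lists and objects as JSON in quotes. play_rows: Moves the arm, as the interface text tells. Its arguments: {"type":"object","properties":{"commands":{"type":"array"},"force":{"type":"number"}},"required":["commands"]}

```bash
mkdir -p pics; python3 - <<'E'
from workcell import bot
import cv2
for n in("scene","top"):
    cv2.imwrite(f"pics/{n}0.png",bot.read_camera(n)); print(n,bot.camera_params(n))
print(bot.read_state())
E
```

```text
scene {'fov_y': 55.05619819512695, 'cx': 320.59063734473204, 'cy': 203.6472439288409, 'rvec': array([ 1.10024049,  2.54315977, -0.82337734]), 'tvec': array([ 0.42728993, -0.27323175,  1.33853425])}
top {'fov_y': 53.21846380857783, 'cx': 327.5960237294545, 'cy': 194.8993613537644, 'rvec': array([ 2.18564692, -2.20615769,  0.08400025]), 'tvec': array([-0.02357995,  0.60539069,  1.20256369])}
{'time': 0.1, 'q': array([ 1.29011104e+00,  2.64712875e-01,  1.60521016e+00,  2.17173748e-05,
        1.27368568e+00, -3.68798109e-02]), 'joint_vel': array([ 0.00040061, -0.0005115 , -0.00410002, -0.00032314, -0.00044245,
        0.0021098 ]), 'joint_torque': array([-7.90492322e-05, -5.16701317e+01, -3.68591487e+01, -1.01386765e-04,
        6.29803064e-03, -3.89628826e-05]), 'tool_pos': array([0.1627617 , 0.65447499, 0.25507757]), 'tcp_rot': array([-0.38198945, -3.11793957,  0.00312149]), 'wrist_force': array([-0.55487866, -0.09513138,  0.45077632]), 'torque': array([-0.01699741,  0.00746979,  0.00338514]), 'grip_force': 0.0, 'width': 0.9983806938620091}
```

View pics/scene0.png

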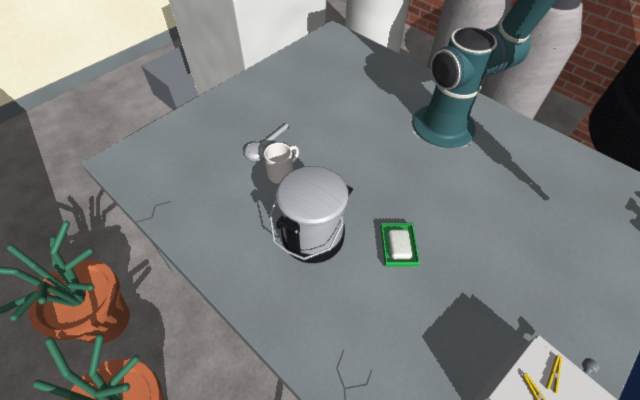

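View pics/top0.png

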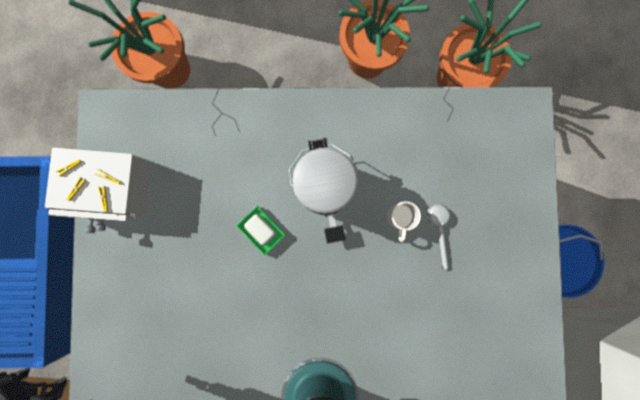

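```bash
cat > h.py <<'E'
import numpy as np, cv2
from workcell import bot
def K(p): 
    f=200/np.tan(np.radians(p['fov_y']/2)); return np.array([[f,0,p['cx']],[0,f,p['cy']],[0,0,1.]])
def proj(n,P):
    p=bot.camera_params(n); return cv2.projectPoints(np.array(P,float).reshape(-1,1,3),p['rvec'],p['tvec'],K(p),None)[0].reshape(-1,2)
def ray(n,uv):
    p=bot.camera_params(n);R=cv2.Rodrigues(p['rvec'])[0];k=K(p)
    if n=="wrist":
        d=np.array([uv[0]-p['cx'],uv[1]-p['cy']]);r=np.hypot(*d);a=r/k[0,0];v=np.array([*(d/r*np.sin(a)),np.cos(a)])
    else: v=np.linalg.solve(k,[uv[0],uv[1],1])
    return -R.T@p['tvec'],R.T@v
def atz(n,uv,z):
    o,d=ray(n,uv);return o+d*(z-o[2])/d[2]
def tri(rs):
    A=0;b=0
    for o,d in rs:
        d=d/np.linalg.norm(d);M=np.eye(3)-np.outer(d,d);A=A+M;b=b+M@o
    return np.linalg.solve(A,b)
E
python3 - <<'E'
from h import *
for n in("scene","top"): print(n,proj(n,[[0,0,0],[.5,0,0],[0,.5,0],[.163,.655,.25]]).round())
print("tread",atz("top",(335,234),.05),"lid",atz("top",(324,181),.2))
i=bot.read_camera("top");cv2.imwrite("pics/top1.png",cv2.resize(i[120:270,230:470],None,fx=3.3,fy=3.3,interpolation=2))
i=bot.read_camera("scene");cv2.imwrite("pics/scene1.png",cv2.resize(i[140:280,240:430],None,fx=4,fy=4,interpolation=2))
i=bot.read_camera("wrist");cv2.imwrite("pics/wrist1.png",i)
E
```

```text
scene [[443. 125.]
 [350. 211.]
 [587. 205.]
 [700. 222.]]
top [[320. 396.]
 [318. 229.]
 [153. 399.]
 [ 44. 376.]]
tread [ 0.48682958 -0.04963226  0.05      ] lid [ 0.63022088 -0.01769345  0.2       ]
```

View pics/top1.png

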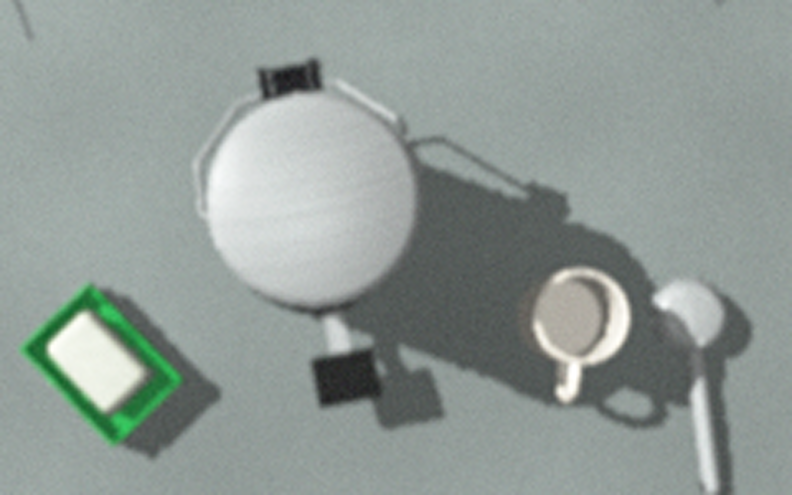

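View pics/scene1.png

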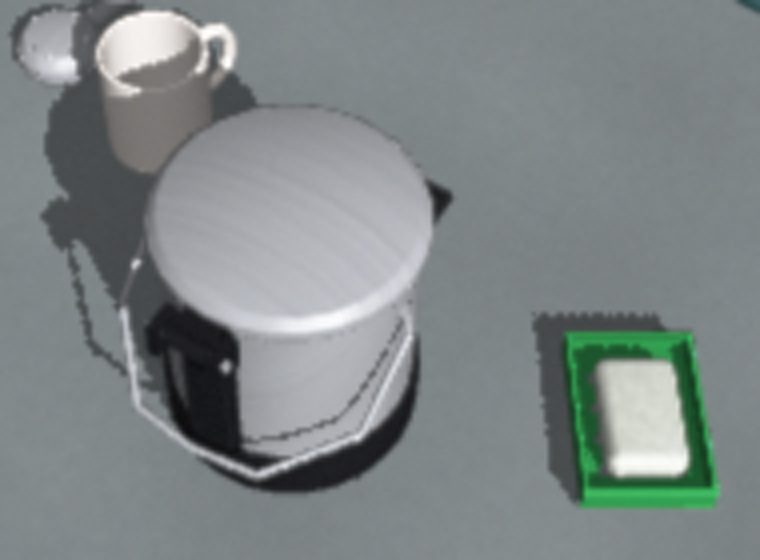

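View pics/wrist1.png

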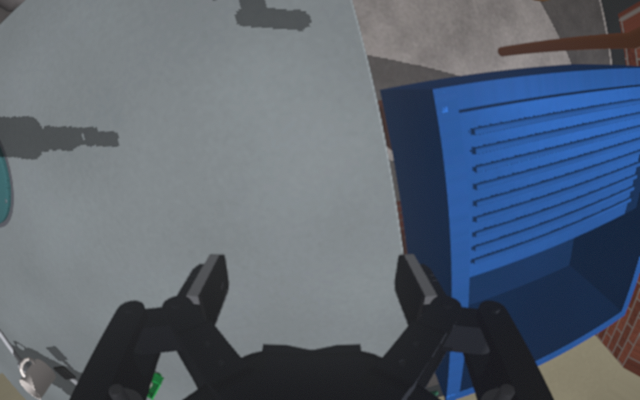

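The tread shows in the top view at about (335, 234), with the lid centre at (324, 181.5). The bin faces the robot, turned about 12°. In the scene view the tread is mostly hidden, with only its corner near (352, 188). Next I'll work out the approach pose, with the wrist camera on the robot's side.

```bash
cat >> h.py <<'E'
from scipy.spatial.transform import Rotation as Ro
def goalR(tilt,sgn,a=0.22):
    b=np.array([np.cos(a),np.sin(a),0]);dn=np.array([0,0,-1.])
    z=np.cos(tilt)*dn+np.sin(tilt)*b; y=sgn*np.array([-np.sin(a),np.cos(a),0]); return np.c_[np.cross(y,z),y,z]
def rows(R,p):
    s=bot.read_state();R0=Ro.from_rotvec(s['tcp_rot']).as_matrix()
    return np.r_[R0.T@(np.array(p)-s['tool_pos'])/.6,Ro.from_matrix(R0.T@R).as_rotvec()/np.pi].round(4)
E
python3 - <<'E'
from h import *
s=bot.read_state();R0=Ro.from_rotvec(s['tcp_rot']).as_matrix()
p=bot.camera_params("wrist");Rc=cv2.Rodrigues(p['rvec'])[0]
print("cam in tool",R0.T@(-Rc.T@p['tvec']-s['tool_pos']),"axes in tool (cols)",(R0.T@Rc.T).round(2))
for g in(1,-1): print(g,goalR(.3,g).round(2)[:,0],rows(goalR(.3,g),[.43,-.06,.28]))
E
```

```text
cam in tool [ 0.08386782  0.00078413 -0.1171674 ] axes in tool (cols) [[-0.   -0.95 -0.33]
 [ 1.   -0.   -0.  ]
 [ 0.   -0.33  0.95]]
1 [-0.93 -0.21 -0.3 ] [-0.7196 -1.0486 -0.0395 -0.0225 -0.0939 -0.1465]
-1 [0.93 0.21 0.3 ] [-0.7196 -1.0486 -0.0395 -0.1277  0.0306  0.844 ]
```

Emit:
play_rows --commands '[[[-0.36, -0.53, -0.04, 0, 0, -0.07, 1], [-0.36, -0.53, -0.04, 0, 0, -0.07, 1], [-0.36, -0.53, -0.04, 0, 0, -0.07, 1], [-0.36, -0.53, -0.04, 0, 0, -0.07, 1], [-0.36, -0.53, -0.04, 0, 0, -0.07, 1], [-0.36, -0.53, -0.04, 0, 0, -0.07, 1], [-0.36, -0.53, -0.04, 0, 0, -0.07, 1], [-0.36, -0.53, -0.04, 0, 0, -0.07, 1]]]' --force 60

```text
time: 1.05
tool_pos: [0.2961, 0.2917, 0.2805]
tcp_rot: [0.039, 3.14, -0.0]
wrist_force: [0.6, -0.2, 0.3]
width: -0.002
grip_force: 0.0
```

```bash
python3 -c "
from h import *
print(rows(goalR(.3,1),[.43,-.06,.28]))"
```

```text
[-0.2376 -0.5806  0.0012 -0.0118 -0.0947 -0.0773]
```

Emit:
play_rows --commands '[[[-0.238, -0.581, 0, -0.012, -0.095, -0.077, 1], [-0.238, -0.581, 0, -0.012, -0.095, -0.077, 1], [-0.238, -0.581, 0, -0.012, -0.095, -0.077, 1], [-0.238, -0.581, 0, -0.012, -0.095, -0.077, 1], [-0.238, -0.581, 0, -0.012, -0.095, -0.077, 1], [-0.238, -0.581, 0, -0.012, -0.095, -0.077, 1], [-0.238, -0.581, 0, -0.012, -0.095, -0.077, 1], [-0.238, -0.581, 0, -0.012, -0.095, -0.077, 1]]]'

```text
time: 1.85
tool_pos: [0.4308, -0.0614, 0.2808]
tcp_rot: [-0.306, 2.825, 0.046]
wrist_force: [-0.7, 0.4, -0.3]
width: 0.002
grip_force: 0.0
```

```bash
python3 -c "
from h import *
import json
s=bot.read_state();print(s['tool_pos'],s['q'].round(2))
p=bot.camera_params('wrist')
i=bot.read_camera('wrist');cv2.imwrite('pics/w2.png',i)
json.dump({k:np.array(v).tolist() for k,v in p.items()},open('w2.json','w'))
"
```

```text
[ 0.43076045 -0.06139818  0.28078099] [-0.31 -0.41  2.21  0.17  1.08 -2.16]
```

View pics/w2.png

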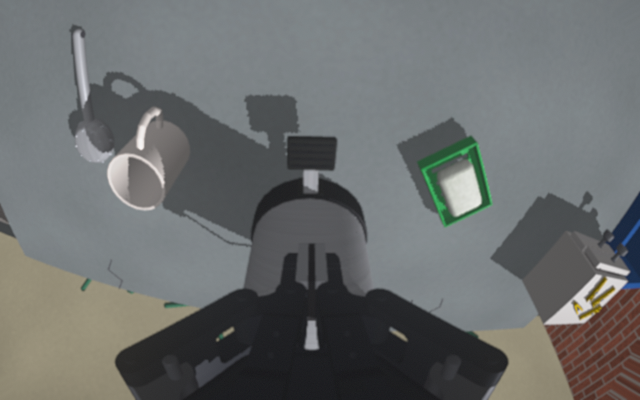

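The wrist view shows the tread at about (287–336, 136–168), centre (311.5, 152). Its bar runs down to the foot, and the fingers point past it at the bin. I'll triangulate this with the top view at (335.2, 234.2).

```bash
python3 -c "
from h import *
t=ray('top',(335.2,234.2));w=ray('wrist',(311.5,152.5))
P=tri([t,w]);print(P, atz('wrist',(311.5,152.5),.05),atz('top',(335.2,234.2),.05))
for uv in((289,137),(335,137),(287,167.5),(336.5,167.5)): print(atz('wrist',uv,.05).round(4))
for uv in ((311.5,185),): print('foot',atz('wrist',uv,.044))
s=bot.read_state();R=Ro.from_rotvec(s['tcp_rot']).as_matrix();print(s['q'],(s['tool_pos']+.025*R[:,2]).round(4),R.round(3))
"
```

```text
[ 0.48636809 -0.05068628  0.05034825] [ 0.48668007 -0.05112373  0.05      ] [ 0.48623292 -0.05021907  0.05      ]
[ 0.4725 -0.0803  0.05  ]
[ 0.4613 -0.0295  0.05  ]
[ 0.5128 -0.0755  0.05  ]
[ 0.5001 -0.0175  0.05  ]
foot [ 0.53535174 -0.04052357  0.044     ]
[-0.31212739 -0.40791551  2.21301836  0.16759361  1.07885647 -2.15836818] [ 0.4391 -0.0618  0.2569] [[-0.933 -0.213  0.29 ]
 [-0.204  0.977  0.061]
 [-0.297 -0.003 -0.955]]
```

```bash
python3 -c "
from h import *
R=goalR(.3,1)
for z in(.08,.05,.015): print(z,rows(R,np.array([.490,-.050,z])-.025*R[:,2]))"
```

```text
0.08 [ 0.0043  0.0018  0.3074 -0.0013  0.0004 -0.0013]
0.05 [ 0.0191  0.0019  0.3552 -0.0013  0.0004 -0.0013]
0.015 [ 3.640e-02  2.000e-03  4.109e-01 -1.300e-03  4.000e-04 -1.300e-03]
```

Emit:
play_rows --commands '[[[0.004, 0.002, 0.07, 0, 0, 0, 1], [0.004, 0.002, 0.14, 0, 0, 0, 1], [0.004, 0.002, 0.2, 0, 0, 0, 1], [0.004, 0.002, 0.25, 0, 0, 0, 1], [0.004, 0.002, 0.285, 0, 0, 0, 1], [0.004, 0.002, 0.307, 0, 0, 0, 1], [0.004, 0.002, 0.307, 0, 0, 0, 1]]]'

```text
time: 2.6
tool_pos: [0.4791, -0.044, 0.1012]
tcp_rot: [-0.313, 2.83, 0.051]
wrist_force: [-0.1, 0.0, -0.5]
width: -0.0
grip_force: 0.0
```

```bash
python3 -c "
from h import *
s=bot.read_state();print(s['tool_pos'],s['wrist_force'])
R=goalR(.3,1)
for z in(.055,.02): print(z,rows(R,np.array([.490,-.050,z])-.025*R[:,2]))
i=bot.read_camera('wrist');cv2.imwrite('pics/w3.png',i)"
```

```text
[ 0.47911599 -0.04401259  0.1012011 ] [-0.12277936  0.0441137  -0.47118554]
0.055 [ 0.0078 -0.0138  0.0365  0.0011 -0.0014 -0.0001]
0.02 [ 0.0248 -0.014   0.0923  0.0011 -0.0014 -0.0001]
```

View pics/w3.png

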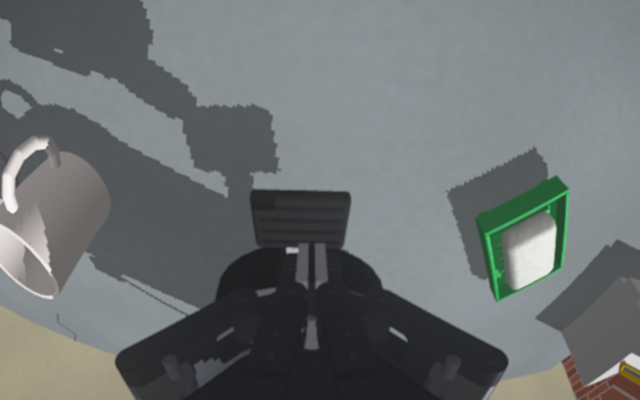

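The tips are 8 mm off sideways and stand over the rear part of the tread, which spans (251–350, 190–248). I'll correct that and go down.

Emit:
play_rows --commands '[[[0.003, -0.014, 0.012, 0, 0, 0, 1], [0.005, -0.014, 0.024, 0, 0, 0, 1], [0.008, -0.014, 0.034, 0, 0, 0, 1], [0.01, -0.014, 0.042, 0, 0, 0, 1], [0.012, -0.014, 0.05, 0, 0, 0, 1], [0.014, -0.014, 0.058, 0, 0, 0, 1], [0.014, -0.014, 0.058, 0, 0, 0, 1]]]'

```text
time: 3.35
tool_pos: [0.4848, -0.0524, 0.068]
tcp_rot: [-0.312, 2.826, 0.049]
wrist_force: [-6.1, 0.2, 7.5]
width: -0.001
grip_force: 3.9
```

```bash
python3 -c "
from h import *
s=bot.read_state();print(s['tool_pos'],s['wrist_force'])
R=goalR(.3,1)
for z in(.03,.017): print(z,rows(R,np.array([.490,-.050,z])-.025*R[:,2]))
i=bot.read_camera('wrist');cv2.imwrite('pics/w4.png',i)"
```

```text
[ 0.48478383 -0.05244797  0.06798502] [-6.06008868  0.20336257  7.53192936]
0.03 [ 0.0098  0.0021  0.0216  0.0004 -0.     -0.    ]
0.017 [ 0.0162  0.002   0.0423  0.0004 -0.     -0.    ]
```

View pics/w4.png

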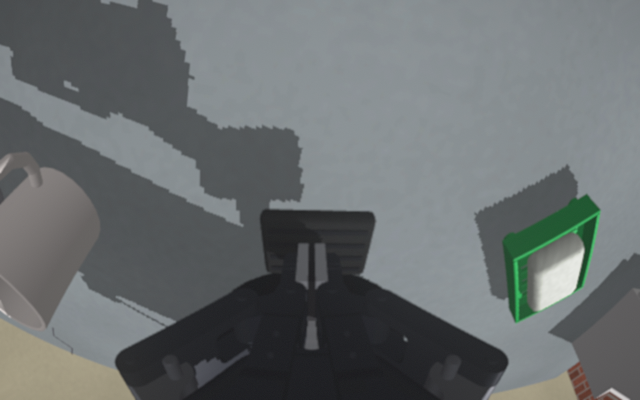

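Both tips rest on the middle of the tread at (312, 245), and the force shows contact. I'll press on slowly, easing back slightly to reduce the horizontal force.

Emit:
play_rows --commands '[[[0.004, 0, 0.005, 0, 0, 0, 1], [0.007, 0, 0.01, 0, 0, 0, 1], [0.01, 0, 0.016, 0, 0, 0, 1], [0.011, 0, 0.021, 0, 0, 0, 1], [0.013, 0, 0.026, 0, 0, 0, 1], [0.015, 0, 0.031, 0, 0, 0, 1], [0.015, 0, 0.031, 0, 0, 0, 1]]]'

```text
time: 4.1
tool_pos: [0.4834, -0.0531, 0.0485]
tcp_rot: [-0.311, 2.823, 0.048]
wrist_force: [1.7, 1.9, 4.0]
width: 0.002
grip_force: 1.8
```

Emit:
play_rows --commands '[[[0.001, 0, 0.004, 0, 0, 0, 1], [0.002, 0, 0.008, 0, 0, 0, 1], [0.003, 0, 0.012, 0, 0, 0, 1], [0.003, 0, 0.012, 0, 0, 0, 1]]]'

```text
time: 4.5
tool_pos: [0.4824, -0.0532, 0.04]
tcp_rot: [-0.312, 2.826, 0.048]
wrist_force: [2.2, 0.1, 2.6]
width: 0.001
grip_force: 1.1
```

```bash
python3 -c "
from h import *
s=bot.read_state();print(s['time'],s['tool_pos'],s['wrist_force'])
a=bot.read_camera('scene')[90:290,200:440];b=bot.read_camera('wrist')[120:320,200:440]
cv2.imwrite('pics/p5.png',cv2.resize(np.vstack([a,b]),None,fx=1.5,fy=1.5))"
```

```text
4.5 [ 0.48243786 -0.05322416  0.04002574] [2.17811808 0.05478059 2.62229522]
```

View pics/p5.png

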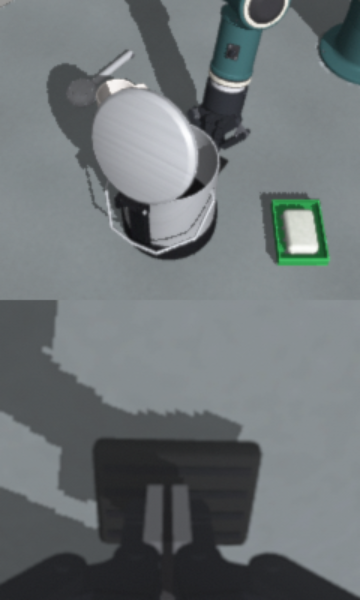

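The lid now stands steeply open, with the tips centred on the lowered tread. I'll press a little further to reach the stop, then hold.

Emit:
play_rows --commands '[[[0.001, 0, 0.002, 0, 0, 0, 1], [0.0015, 0, 0.004, 0, 0, 0, 1], [0.0015, 0, 0.004, 0, 0, 0, 1], [0.0015, 0, 0.004, 0, 0, 0, 1]]]'

```text
time: 5.0
tool_pos: [0.4817, -0.0532, 0.0371]
tcp_rot: [-0.312, 2.827, 0.049]
wrist_force: [1.7, 0.3, 2.6]
width: 0.0
grip_force: 0.8
```

Emit:
play_rows --commands '[[[0.0005, 0, 0.0015, 0, 0, 0, 1], [0.001, 0, 0.003, 0, 0, 0, 1], [0.001, 0, 0.003, 0, 0, 0, 1], [0.001, 0, 0.003, 0, 0, 0, 1]]]'

```text
time: 5.4
tool_pos: [0.482, -0.0532, 0.0366]
tcp_rot: [-0.313, 2.826, 0.049]
wrist_force: [-7.6, -0.9, 18.0]
width: 0.002
grip_force: 9.5
```

The force has jumped to 18 N, so the tread is down on the ledge. I'll hold for over 4 s.

Emit:
play_rows --commands '[[[0, 0, 0, 0, 0, 0, 1], [0, 0, 0, 0, 0, 0, 1], [0, 0, 0, 0, 0, 0, 1], [0, 0, 0, 0, 0, 0, 1], [0, 0, 0, 0, 0, 0, 1], [0, 0, 0, 0, 0, 0, 1], [0, 0, 0, 0, 0, 0, 1], [0, 0, 0, 0, 0, 0, 1]]]'

```text
time: 6.2
tool_pos: [0.482, -0.0532, 0.0366]
tcp_rot: [-0.313, 2.826, 0.049]
wrist_force: [-7.8, -1.4, 17.5]
width: 0.001
grip_force: 9.4
```

Emit:
play_rows --commands '[[[0, 0, 0, 0, 0, 0, 1], [0, 0, 0, 0, 0, 0, 1], [0, 0, 0, 0, 0, 0, 1], [0, 0, 0, 0, 0, 0, 1], [0, 0, 0, 0, 0, 0, 1], [0, 0, 0, 0, 0, 0, 1], [0, 0, 0, 0, 0, 0, 1], [0, 0, 0, 0, 0, 0, 1]]]'

```text
time: 7.0
tool_pos: [0.4819, -0.0532, 0.0366]
tcp_rot: [-0.313, 2.826, 0.049]
wrist_force: [-8.1, -1.8, 18.2]
width: -0.003
grip_force: 9.4
```

Emit:
play_rows --commands '[[[0, 0, 0, 0, 0, 0, 1], [0, 0, 0, 0, 0, 0, 1], [0, 0, 0, 0, 0, 0, 1], [0, 0, 0, 0, 0, 0, 1], [0, 0, 0, 0, 0, 0, 1], [0, 0, 0, 0, 0, 0, 1], [0, 0, 0, 0, 0, 0, 1], [0, 0, 0, 0, 0, 0, 1]]]'

```text
time: 7.8
tool_pos: [0.482, -0.0532, 0.0366]
tcp_rot: [-0.313, 2.826, 0.049]
wrist_force: [-8.0, -1.2, 17.3]
width: -0.0
grip_force: 9.4
```

Emit:
play_rows --commands '[[[0, 0, 0, 0, 0, 0, 1], [0, 0, 0, 0, 0, 0, 1], [0, 0, 0, 0, 0, 0, 1], [0, 0, 0, 0, 0, 0, 1], [0, 0, 0, 0, 0, 0, 1], [0, 0, 0, 0, 0, 0, 1], [0, 0, 0, 0, 0, 0, 1], [0, 0, 0, 0, 0, 0, 1]]]'

```text
time: 8.6
tool_pos: [0.482, -0.0532, 0.0366]
tcp_rot: [-0.313, 2.826, 0.049]
wrist_force: [-8.2, -1.0, 18.0]
width: -0.002
grip_force: 9.4
```

Emit:
play_rows --commands '[[[0, 0, 0, 0, 0, 0, 1], [0, 0, 0, 0, 0, 0, 1], [0, 0, 0, 0, 0, 0, 1], [0, 0, 0, 0, 0, 0, 1], [0, 0, 0, 0, 0, 0, 1], [0, 0, 0, 0, 0, 0, 1], [0, 0, 0, 0, 0, 0, 1], [0, 0, 0, 0, 0, 0, 1]]]'

```text
time: 9.4
tool_pos: [0.482, -0.0532, 0.0366]
tcp_rot: [-0.313, 2.826, 0.049]
wrist_force: [-8.5, -0.5, 17.6]
width: 0.002
grip_force: 9.4
```

Emit:
play_rows --commands '[[[-0.001, 0, -0.003, 0, 0, 0, 1], [-0.002, 0, -0.006, 0, 0, 0, 1], [-0.003, 0, -0.009, 0, 0, 0, 1], [-0.004, 0, -0.012, 0, 0, 0, 1], [-0.005, 0, -0.015, 0, 0, 0, 1], [-0.006, 0, -0.018, 0, 0, 0, 1], [-0.007, 0, -0.021, 0, 0, 0, 1], [-0.008, 0, -0.024, 0, 0, 0, 1]]]'

```text
time: 10.2
tool_pos: [0.4819, -0.0528, 0.0507]
tcp_rot: [-0.312, 2.827, 0.05]
wrist_force: [-3.1, 0.4, 4.4]
width: -0.003
grip_force: 2.1
```

Emit:
play_rows --commands '[[[-0.001, 0, -0.003, 0, 0, 0, 1], [-0.002, 0, -0.006, 0, 0, 0, 1], [-0.003, 0, -0.009, 0, 0, 0, 1], [-0.004, 0, -0.012, 0, 0, 0, 1], [-0.005, 0, -0.015, 0, 0, 0, 1], [-0.005, 0, -0.017, 0, 0, 0, 1], [-0.006, 0, -0.019, 0, 0, 0, 1], [-0.007, 0, -0.021, 0, 0, 0, 1]]]'

```text
time: 11.0
tool_pos: [0.4826, -0.0529, 0.0644]
tcp_rot: [-0.312, 2.826, 0.049]
wrist_force: [-5.8, 0.3, 6.7]
width: -0.001
grip_force: 3.4
```

Emit:
play_rows --commands '[[[-0.0003, 0, -0.0015, 0, 0, 0, 1], [-0.0006, 0, -0.003, 0, 0, 0, 1], [-0.001, 0, -0.0045, 0, 0, 0, 1], [-0.0015, 0, -0.006, 0, 0, 0, 1], [-0.002, 0, -0.0075, 0, 0, 0, 1], [-0.0025, 0, -0.009, 0, 0, 0, 1], [-0.003, 0, -0.0105, 0, 0, 0, 1], [-0.0035, 0, -0.012, 0, 0, 0, 1]]]'

```text
time: 11.8
tool_pos: [0.4833, -0.0528, 0.0725]
tcp_rot: [-0.311, 2.824, 0.049]
wrist_force: [-3.5, 2.9, 7.8]
width: -0.001
grip_force: 3.7
```

Emit:
play_rows --commands '[[[-0.0005, 0, -0.0015, 0, 0, 0, 1], [-0.001, 0, -0.003, 0, 0, 0, 1], [-0.0015, 0, -0.0045, 0, 0, 0, 1], [-0.002, 0, -0.006, 0, 0, 0, 1], [-0.0025, 0, -0.0075, 0, 0, 0, 1], [-0.003, 0, -0.009, 0, 0, 0, 1], [-0.0035, 0, -0.0105, 0, 0, 0, 1], [-0.004, 0, -0.012, 0, 0, 0, 1]]]'

```text
time: 12.6
tool_pos: [0.4827, -0.0531, 0.079]
tcp_rot: [-0.312, 2.826, 0.049]
wrist_force: [0.4, 0.2, 0.8]
width: 0.0
grip_force: 0.0
```

Contact is gone and the lid should be shut. I'll back off along the tool axis.

Emit:
play_rows --commands '[[[0, 0, -0.01, 0, 0, 0, 1], [0, 0, -0.03, 0, 0, 0, 1], [0, 0, -0.07, 0, 0, 0, 1], [0, 0, -0.13, 0, 0, 0, 1], [0, 0, -0.19, 0, 0, 0, 1], [0, 0, -0.24, 0, 0, 0, 1], [0, 0, -0.25, 0, 0, 0, 1], [0, 0, -0.25, 0, 0, 0, 1]]]'

```text
time: 13.4
tool_pos: [0.4401, -0.0633, 0.2246]
tcp_rot: [-0.311, 2.822, 0.046]
wrist_force: [-0.0, 0.3, -0.1]
width: 0.002
grip_force: 0.0
```

```bash
python3 -c "
from h import *
a=bot.read_camera('scene')[90:290,200:440];b=bot.read_camera('top')[110:310,230:470]
cv2.imwrite('pics/p6.png',cv2.resize(np.vstack([a,b]),None,fx=1.5,fy=1.5))"
```

```text
(no output)
```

View pics/p6.png

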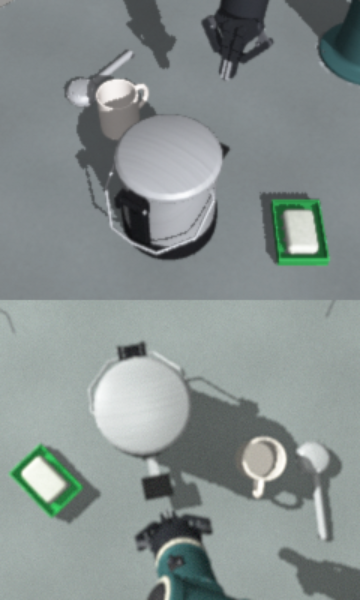

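The lid is shut, the pedal is up, the bin and bystanders are where they were, and the arm is clear.

```bash
python3 -c "
from workcell import bot
print(bot.finish_job())"
```

```text
the job is handed in; nothing more can be done
None
```

I pressed the pedal fully down and held the lid wide open for about 4 s, then let it down slowly until it shut. The arm is clear, the last pictures show the bin and other items where they were, and the job is handed in (no verdict was returned).

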